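Fit a type wheel to its arbor and show it to the inspection camera

ROBOT

A 6-joint arm with a two-finger parallel gripper is mounted at the origin on the work surface. World frame = base frame: x ahead of the robot, y to its left, z up, the work surface at z = 0. Lengths are in mm, angles in degrees, forces in N, time in s.
With the tool pointing down it reaches from about 300 to 850 mm from the base axis. Payload 4.2 kg.
Tool frame: the origin (TCP) lies at the very end of the fingers, on their centre line; the grasp point (between the pads) lies 19 mm behind it (env.grip_point_offset is the distance from the TCP to the grasp point, in mm); z points along the fingers, y is the line along which they close (so a half turn about z gives the same grasp; the last joint's range is limited). The gripper opens to 91 mm and grips with 3 to 60 N. Pads are 32 mm wide; open, the fingers measure 118 mm over their backs; the gripper's body (76 mm by 178 mm) begins 60 mm behind the grasp point.
Start: joints at [-64.286, 18.312, 89.639, -0, 72.044, -1.146], TCP at [259.801, -512.981, 189.176] pointing down, gripper open.
Joint ranges: [-177.97, 177.97], [-48.28, 115.42], [12.27, 149.76], [-77.06, 257.06], [2.81, 150.46], [-146.56, 146.56]. Speed limits (degrees/s): [147.25, 147.25, 180, 180, 180, 180].

INTERFACE

Orientations are given as [roll, pitch, yaw] about the fixed x, y, z axes, in that order (R = Rz(yaw) Ry(pitch) Rx(roll)).
In Python, from workcell import env gives the robot as it stands. The module is installed in compiled form; this text tells all that it offers.
- The arm moves only by the tool arm_command, never from a script. Its argument "rows" is a list of rows, each an object with "delta_pos": the shift along the tool's x, y, z in mm, a list of three; "roll": the turn about the tool's z in units of 5 degrees (1.0 is 5 degrees); "jaw": the opening in per cent of the stroke, from 0 (shut) to 100 (fully open). A call has 1 to 20 rows; each row is the pose to reach, as a shift and turn from the pose commanded when the call began, along the tool's axes at that moment; what a row does not reach only later rows make up. A row lasts 1/12 s, in which the tool goes at most 41.7 mm and 7.16 degrees, less where a joint would pass 70% of its speed; a pose out of reach is approached as far as the arm can. A call with a gripper value outside its range is refused whole. The fingers move at their own pace and stop on an object; "squeeze" is the grip in N (left out, the last holds). Time passes only in rows, so rows that repeat a pose let the fingers close. It gives the time, the measured TCP pose, the force, the opening and the grip force at its end, in the units of the state.
- env.state(): the state, without advancing time (a new reading comes with each control period).
- env.grab_frame(name): name is "side" or "top"; returns a dict with "img" (400x640x3 uint8, blue, green, red), "z_map" (400x640 float32, mm along the optical axis (not along the pixel's ray), 0 where there is no reading), "fov_y" (degrees; the focal length in pixels is half the picture's height over the tangent of half this angle, whatever the lens; pixels are square), "cx", "cy" (the principal point, pixels), "dist" ([k1, k2, p1, p2, k3] as OpenCV has them; the pictures are not rectified), "R" (3x3) and "t" (3): a world point X has camera coordinates R X + t. Camera axes: x right, y down, z forward; pixel columns grow to the right and rows downward; lengths in mm; the calibration is good to about 2 mm. A picture is of the moment at which its call begins.
- env.job_done(): hands the job in; it is judged then, once.
The state is a dict: "time_s": time; "qpos": joint angles; "qvel": joint speeds; "effort": joint torques, N m; "ee_pos": TCP position; "ee_rot": TCP orientation; "force": force on the tool from outside, world axes, zero at the start; "torque": the same for the moment, N m; "gripper_width": finger opening in mm; "gripper_force": force on a finger pad.
Only numpy, scipy, OpenCV 4.12 (cv2) and the standard library are available. Lean on these libraries where they do the work, as an engineer would, in place of code of your own. Each camera call takes 0.05 s, during which the arm holds its last target. There are 200 camera calls.

TASK

Fit the brass type wheel with the red dot over the square arbor that stands in the setting block, the dot on the same side as the red line on the arbor's flange, and right down onto the flange. Then draw the arbor, with the wheel on it, out of the block by its square end and present it to the inspection camera: upright, the star face below the red dot turned squarely to the lens, centred on the lens and 60 mm from the glass. Finish holding it there, still, by the arbor; do not touch the camera, and leave the other two wheels and the brush where they are.

Things in the scene. Friction and masses are not known exactly. Their poses are not given: they have to be found in the camera images.
- wheel: The brass type wheel with the red dot, about 240 g, lying hub up in a compartment of the clear case. Origin: centre of its underside, z up along the bore. Round rim 50 mm across, 12 mm high; four type plates 20 mm wide stand out to 28 mm from the axis, at +y, -x, -y, +x. The red dot (9 mm) is on top of the rim at +y, 19.5 mm from the axis, above the star face.
- hub (a point): Centre of the top of the red-dot wheel's square hub, 32 mm above the wheel's underside. The hub's sides are 28 mm, parallel to the wheel's x and y, and 20 mm high above the rim. A 15.2 mm square bore, parallel to the hub's sides, goes right through hub and wheel.
- star (a point): Centre of the star face, the type plate at +y of the red-dot wheel: 28 mm from the bore's axis and 6 mm above the wheel's underside. Its axes are the wheel's; the face looks along +y.
- arbor: The loose steel arbor, about 160 g, standing in the setting block. Origin: centre of the underside of its flange, which rests on the block; z up along the shaft. The flange is 40 mm across, 6 mm thick. Below it a 16 mm square foot reaches 15 mm down into the block's socket with 0.8 mm of play each side; it pulls straight up and out.
- seat (a point): Centre of the flange's top, 6 mm above the arbor's origin, where the wheel's underside comes to rest; axes as the arbor. The red line on the flange runs outwards from the shaft at +y.
- shaft_end (a point): Centre of the tip of the arbor's shaft, 72 mm above its origin, axes as the arbor. The shaft is 14 mm square, sides parallel to x and y; its last 6 mm taper to 8 mm square. With the wheel right down, the hub's top is 34 mm below this tip, so 28 mm of straight square shaft stand clear to grip.
- block: The fixed aluminium setting block, 70 x 70 mm and 30 mm high, with a square socket 18 mm deep in the middle of its top. Origin: centre of its underside, on the table. It holds the arbor with its axes parallel to the block's.
- case: The fixed clear tray that holds the three type wheels, 215 mm along x, 75 mm along y, walls 16 mm high; three compartments side by side along x, centres 71.5 mm apart, inner floor 3.5 mm above the table. Origin: centre of its underside.
- camera_stand: The fixed inspection camera on its stand, a white camera with a black lens and a ring light. Origin: centre of the post stand, on the table; the lens looks level along its -y axis, 170 mm above the table. Ring light 62 mm across; base plate 100 x 130 mm; the post is 226 mm high, 55 mm behind the origin (+y).
- lens (a point): Centre of the lens glass, 170 mm above the table, axes as camera_stand (the lens looks along -y).
- focus (a point): The point 60 mm in front of the lens glass on the lens axis, where the star face belongs; axes as camera_stand (the lens is towards +y).
- wheel_blue: A bystander: an identical type wheel with a blue dot, in another compartment of the case. Origin: centre of its underside.
- wheel_green: A bystander: an identical type wheel with a green dot, in another compartment of the case. Origin: centre of its underside.
- brush: A bystander: a type-cleaning brush 180 mm long with a wooden handle, lying on the table beyond the block. Origin: under its middle, long axis x.
Mind the look-alikes: they are no part of the job. Leave any black look-alike of the wheel alone. Several things look just like the camera_stand: the one meant starts farthest to the robot's left.

How it is judged:
By the outcome, as a careful person would: the job done as asked, in the order asked, and still so for the second after the job is handed in, while the arm keeps its last pose, push and grip.
It also fails if it takes over 51 s, if anything falls off the work surface, if the arm or the gripper's body presses on something with over 40 N, if the wrist force passes 120 N, or if a joint passes its speed limit or range.

## Working session

There is one attempt and no reset: what is moved stays moved. The work goes in short steps, Python scripts to look and compute and a tool call to move; the robot and the scene stay as the last step left them, time stands still between calls to the robot, and variables do not carry over. Pictures are saved under pics/ and viewed, at most 10 in all, crops included, and the job is handed in when it is done.

Besides the shell and the picture viewer there is one more tool, called after "Request:" as name([rows], argument=value, ...), one row to a line, values as JSON. arm_command: Moves the arm, as the interface text tells. Its arguments: {"type":"object","properties":{"rows":{"type":"array"},"squeeze":{"type":"number"}},"required":["rows"]}

```bash
mkdir -p pics; cat > h.py <<'E'
import numpy as np, cv2
from workcell import env
def grab(n,save=None):
    f=env.grab_frame(n); h=f["img"].shape[0]
    fl=h/2/np.tan(np.radians(f["fov_y"])/2)
    f["K"]=np.array([[fl,0,f["cx"]],[0,fl,f["cy"]],[0,0,1]]); f["d"]=np.array(f["dist"],float)
    f["R"]=np.array(f["R"]);f["t"]=np.array(f["t"]).ravel()
    if save: cv2.imwrite("pics/"+save,f["img"])
    return f
def rays(f,uv):
    p=cv2.undistortPoints(np.array(uv,float).reshape(-1,1,2),f["K"],f["d"]).reshape(-1,2)
    return np.c_[p,np.ones(len(p))]
def plane(f,uv,z):
    d=rays(f,uv)@f["R"]; c=-f["R"].T@f["t"]
    return c+d*((z-c[2])/d[:,2])[:,None]
def depth(f,uv):
    uv=np.array(uv).reshape(-1,2); r=rays(f,uv)
    z=np.array([f["z_map"][int(round(v)),int(round(u))] for u,v in uv])
    return (r*z[:,None]-f["t"])@f["R"]
def proj(f,X):
    return cv2.projectPoints(np.array(X,float).reshape(-1,1,3),cv2.Rodrigues(f["R"])[0],f["t"],f["K"],f["d"])[0].reshape(-1,2)
E
python3 - <<'E'
from h import *
np.set_printoptions(precision=1,suppress=True)
for n in("top","side"):
    f=grab(n,n+"0.png"); print(n,f["K"][0,0],-f["R"].T@f["t"],f["R"].tolist(),f["d"])
    np.savez(n+"0.npz",**{k:f[k] for k in("img","z_map","K","d","R","t")})
print(env.state())
E
```

```text
top 434.4517080379228 [ 455.1   75.7 1209.1] [[-0.022175294245904642, -0.9994629144287983, 0.02412755699610686], [-0.9972173077477935, 0.020394457461739006, -0.07170569874901203], [0.07117511821802819, -0.02565051239905668, -0.9971339698156491]] [-0.  0.  0.  0.  0.]
side 418.7554804871475 [ 13.2 616.4 979.7] [[-0.7261656139951077, -0.6874197535729764, -0.011729597127645952], [-0.5119629236071875, 0.552049128846082, -0.6581304765712214], [0.45888720389948684, -0.47190660277002966, -0.7528125213885327]] [0. 0. 0. 0. 0.]
{'time_s': 0.1, 'qpos': array([-64.3,  18.3,  89.7,  -0. ,  72. ,  -1.1]), 'qvel': array([ 0. , -0. , -0.1,  0. , -0. ,  0. ]), 'effort': array([ -0. , -41.3, -23.3,   0.1,   0. ,  -0. ]), 'ee_pos': array([ 259.6, -512.5,  188.4]), 'ee_rot': array([-179.9,   -0. ,   26.9]), 'force': array([0.5, 0.4, 0. ]), 'torque': array([ 0.,  0., -0.]), 'gripper_force': 0.0, 'gripper_width': 91.31546985111099}
```

View pics/top0.png

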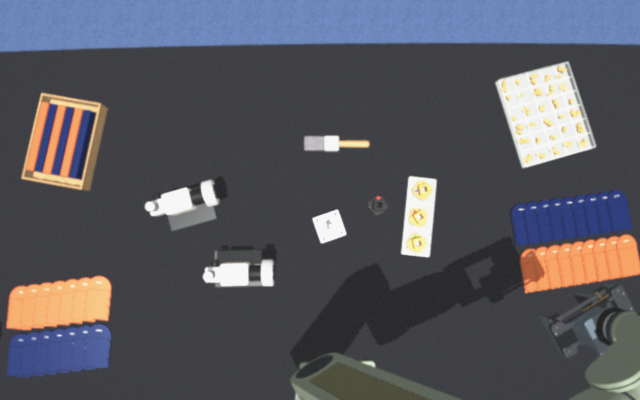

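View pics/side0.png

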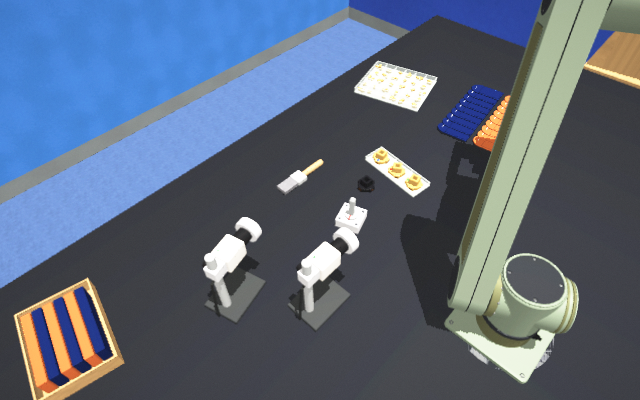

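The top view shows the case at (419,217) with three wheels, a black look-alike at (378,205), the block at (329,226), the brush at (336,144), and two camera stands at (190,205) and (240,270). The one at (190,205) has the larger y, so it is farthest left and the one meant. Next I'll enlarge to find the red dot and confirm the camera.

```bash
python3 - <<'E'
import cv2,numpy as np
t=cv2.imread("pics/top0.png");s=cv2.imread("pics/side0.png")
a=cv2.resize(t[170:262,396:442],None,fx=6,fy=6,interpolation=2)
b=cv2.resize(s[140:200,360:435],None,fx=5,fy=5,interpolation=2)
c=cv2.resize(t[205:247,308:350],None,fx=6,fy=6,interpolation=2)
d=cv2.resize(s[190:235,325:375],None,fx=5,fy=5,interpolation=2)
o=np.zeros((560,800,3),np.uint8)
for im,x,y in((a,0,0),(b,280,0),(c,280,305),(d,540,305)): o[y:y+im.shape[0],x:x+im.shape[1]]=im[:560-y,:800-x]
cv2.imwrite("pics/c1.png",o)
e=np.hstack([cv2.resize(t[170:300,135:285],None,fx=2.6,fy=2.6),cv2.resize(s[210:335,195:365],None,fx=2.2,fy=2.704)])
cv2.imwrite("pics/c2.png",e)
E
```

```text
(no output)
```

View pics/c1.png

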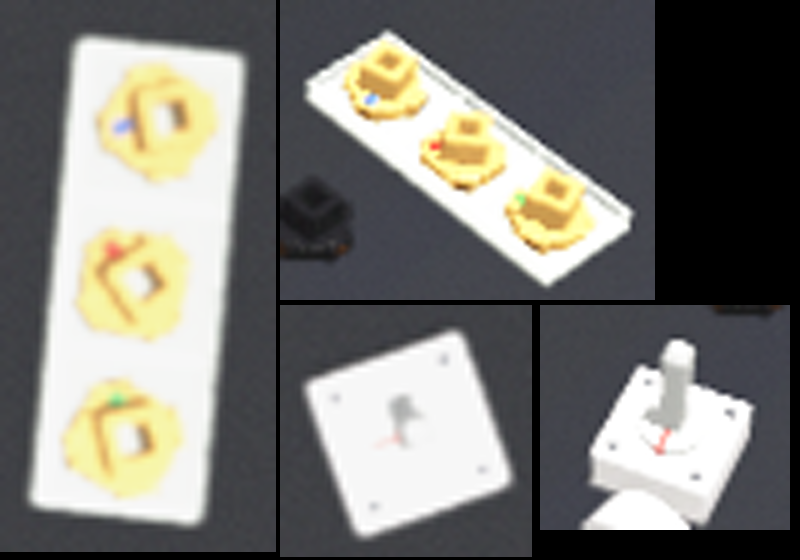

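View pics/c2.png

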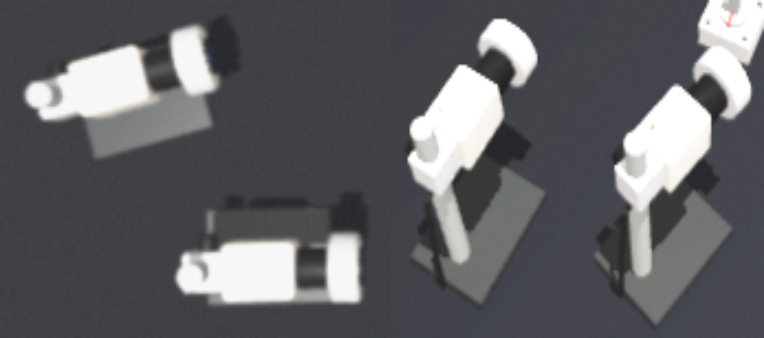

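The red dot is on the middle compartment's wheel, near (415,212) in the top view. The blue dot is at (416,191) and the green at (415,237). In both views the intended camera is the upper-left one. The block's red line points image-left, towards +y in the top view. Now I'll measure all of these.

```bash
cat > m.py <<'E'
from h import *
np.set_printoptions(precision=1,suppress=True)
def load(n): return dict(np.load(n+"0.npz"))
def cloud(f):
    v,u=np.mgrid[0:400,0:640]; uv=np.c_[u.ravel(),v.ravel()]
    X=(rays(f,uv)*f["z_map"].ravel()[:,None]-f["t"])@f["R"]
    return X.reshape(400,640,3)
T,S=load("top"),load("side")
E
python3 - <<'E'
from m import *
for n,f in(("top",T),("side",S)):
    P=cloud(f); im=f["img"].astype(int); hsv=cv2.cvtColor(f["img"],cv2.COLOR_BGR2HSV)
    print(n,"dist",f["d"])
    # table height
    # block/case white, via depth
    if n=="top": boxes=dict(block=(308,205,350,247),case=(398,172,440,260))
    else: boxes=dict(block=(325,190,375,235),case=(360,140,435,200))
    for k,(a,b,c,d) in boxes.items():
        sub=f["img"][b:d,a:c].min(2)>150 if k=="block" else f["img"][b:d,a:c].max(2)>140
        m=np.zeros((400,640),np.uint8); m[b:d,a:c]=sub
        cs=max(cv2.findContours(m,0,1)[0],key=cv2.contourArea).reshape(-1,2)
        zz=30 if k=="block" else 16
        q=plane(f,cs,zz)[:,:2].astype(np.float32)
        print(k,cv2.minAreaRect(q), "depthz",np.percentile(P[...,2][m>0],[5,25,50,75,95]))
    # hue masks
    h,s,v=cv2.split(hsv)
    red=((h<8)|(h>172))&(s>90)&(v>90)
    for k,(a,b,c,d) in boxes.items():
        m=np.zeros_like(red); m[b:d,a:c]=red[b:d,a:c]
        uv=np.argwhere(m)[:,::-1]; w=s[m].astype(float)
        if len(uv): cen=np.average(uv,axis=0,weights=w); print("red",k,len(uv),cen,plane(f,cen,36 if k=="block" else 15.5))
    # wheel hub tops
    a,b,c,d=boxes["case"]; sub=P[b:d,a:c].reshape(-1,3)
    m=abs(sub[:,2]-35.5)<5; print("hubtop pts",m.sum())
    x=sub[m]; lab=[]
    while len(x):
        near=np.linalg.norm(x[:,:2]-x[0,:2],axis=1)<45
        g=x[near]; print(len(g),g.mean(0),cv2.minAreaRect(g[:,:2].astype(np.float32))); x=x[~near]
    # arbor shaft
    a,b,c,d=boxes["block"]; sub=P[b:d,a:c].reshape(-1,3)
    for lo,hi in((33,39),(45,92),(97,108)):
        g=sub[(sub[:,2]>lo)&(sub[:,2]<hi)]; print("arbor",lo,hi,len(g),g.mean(0) if len(g) else "")
E
```

```text
top dist [-0.  0.  0.  0.  0.]
block ((472.0640869140625, 11.431816101074219), (74.8463134765625, 76.17781066894531), 17.952367782592773) depthz [-0.3 28.9 31.2 34.2 42.2]
case ((494.2649230957031, -238.87957763671875), (82.07111358642578, 220.34886169433594), 82.31939697265625) depthz [ 1.2  5.2 13.2 18.  37.2]
red case 4 [414.5 211.5] [[ 507.1 -227.6   15.5]]
hubtop pts 250
80 [ 568.  -250.1   36. ] ((567.7096557617188, -251.04803466796875), (27.924081802368164, 29.609874725341797), 9.196106910705566)
85 [ 492.7 -235.5   36.3] ((492.2173156738281, -235.64654541015625), (27.704435348510742, 29.24054527282715), 33.179630279541016)
85 [ 420.4 -229.    36. ] ((420.5931701660156, -228.88778686523438), (28.313573837280273, 29.280338287353516), 10.93529224395752)
arbor 33 39 195 [474.3  13.2  35.4]
arbor 45 92 6 [470.3  19.5  72. ]
arbor 97 108 29 [471.9  13.2 101.6]
side dist [0. 0. 0. 0. 0.]
block ((467.5303649902344, 22.355819702148438), (78.51570892333984, 148.14892578125), 18.349782943725586) depthz [  4.3  28.9  32.8  50.4 201.8]
case ((491.9501953125, -232.39852905273438), (89.00605773925781, 225.1746368408203), 82.308837890625) depthz [ 2.8  8.4 15.1 19.5 37.1]
red block 2 [349.1 216.4] [[469.2  26.7  36. ]]
red case 2 [390.5 169. ] [[ 508.1 -224.1   15.5]]
hubtop pts 235
60 [ 566.5 -247.4   35.7] ((567.2398681640625, -248.91278076171875), (29.800580978393555, 32.020198822021484), 7.31598424911499)
57 [ 491.1 -233.4   35.8] ((492.5113830566406, -235.1060333251953), (27.9052677154541, 32.680328369140625), 29.642230987548828)
63 [ 419.1 -225.8   36. ] ((419.9450988769531, -226.7195281982422), (27.6749267578125, 31.5421199798584), 11.138937950134277)
55 [ 526.5 -122.3   33.2] ((527.6376342773438, -122.66607666015625), (30.266983032226562, 30.081838607788086), 1.010769009590149)
arbor 33 39 165 [469.   16.1  35.3]
arbor 45 92 68 [469.   17.5  68.8]
arbor 97 108 23 [470.6  15.  101.1]
```

```bash
python3 - <<'E'
from m import *
for n,f,(a,b,c,d) in(("top",T,(140,170,245,235)),("side",S,(195,210,265,325))):
    P=cloud(f)[b:d,a:c]; im=f["img"][b:d,a:c]
    m=P[...,2]>100
    p=P[m]; br=im[m].min(1)
    xy=p[:,:2]; c0=xy.mean(0); w,V=np.linalg.eigh(np.cov((xy-c0).T)); ax=V[:,1]*np.sign(-V[1,1])
    print(n,len(p),c0,"axis",ax,np.degrees(np.arctan2(ax[1],ax[0])))
    s=(xy-c0)@ax; t=(xy-c0)@[-ax[1],ax[0]]
    for k in np.arange(np.floor(s.min()/8)*8,s.max(),8):
        g=(s>=k)&(s<k+8)
        if g.any(): print(k,g.sum(),"t",t[g].min(),t[g].max(),"z",p[g,2].min(),p[g,2].max(),"bright",br[g].mean())
    # base plate: points z 3..25
    g=P[(P[...,2]>3)&(P[...,2]<25)]
    print("base",len(g),cv2.minAreaRect(g[:,:2].astype(np.float32)),np.median(g[:,2]))
    pz=P[...,2]; print("table z",np.median(pz[pz<3]))
E
```

```text
top 1528 [537.8 355.8] axis [ 0. -1.] -87.4612910880893
-88.0 14 t -30.0609342818588 18.53616712376546 z 173.45620066276243 226.08518732626032 bright 209.21428571428572
-80.0 71 t -30.214064185868878 20.162238098883947 z 165.60265137410923 231.40620482208493 bright 192.3943661971831
-72.0 93 t -29.62740601914084 22.049665048205433 z 159.55239731891976 231.00677268221492 bright 189.53763440860214
-64.0 92 t -26.434230473897724 15.566639260593599 z 165.67574504151514 230.2055652914381 bright 213.43478260869566
-56.0 54 t -25.199373538717744 17.376971032103484 z 183.73428504183406 197.80921639096667 bright 244.87037037037038
-48.0 69 t -30.237084262873154 19.524952918425207 z 188.19506652364723 199.6517228935104 bright 244.08695652173913
-40.0 86 t -30.23959784235408 21.41615634690734 z 150.9184698502019 198.11287837919835 bright 240.77906976744185
-32.0 79 t -28.427790782857112 23.152536196878028 z 155.05457876114204 199.40414782110216 bright 241.59493670886076
-24.0 86 t -26.744549696663697 24.62565718886129 z 153.4927142393865 199.2965409236547 bright 241.63953488372093
-16.0 79 t -2
[... 3472 characters left out ...]
7 t -70.32464863124356 -17.04860859058781 z 163.2571296079298 206.12482836922567 bright 223.55844155844156
72.0 59 t -58.94334509269409 -13.952420930730696 z 175.2362535640573 205.58781871406055 bright 240.40677966101694
80.0 38 t -50.670444894715004 -10.283140723746829 z 166.91119293007083 203.88866911063474 bright 237.8684210526316
88.0 11 t -39.26992361900599 -20.98318890079813 z 189.1693929927923 202.01924116726252 bright 248.8181818181818
96.0 1 t -28.547922217047294 -28.547922217047294 z 190.36657496610138 190.36657496610138 bright 233.0
base 2979 ((628.9127197265625, 350.5204772949219), (206.03192138671875, 380.171875), 48.755523681640625) 12.741258594626897
table z 1.3505835638009875
```

```bash
python3 - <<'E'
from m import *
C={}
for n,f,(a,b,c,d) in(("top",T,(140,170,245,235)),("side",S,(195,210,265,325))):
    P=cloud(f)[b:d,a:c]; im=f["img"][b:d,a:c]; C[n]=(P,im)
    Z=P[...,2]
    post=P[(Z>222)&(Z<234)]; print(n,"post top",len(post),post.mean(0))
    body=P[(Z>190)&(Z<201)&(im.min(2)>200)]
    # cut off ring: keep largest region near post
    dd=np.linalg.norm(body[:,:2]-post.mean(0)[:2],axis=1)
    bb=body[(dd<105)&(dd>22)]; print("body",len(bb),cv2.minAreaRect(bb[:,:2].astype(np.float32)),np.median(bb[:,2]))
    far=P[(Z>130)&(Z<215)]; dd=np.linalg.norm(far[:,:2]-post.mean(0)[:2],axis=1)
    br=im[(Z>130)&(Z<215)].min(1)
    r=far[(dd>125)&(dd<210)&(br>170)]; print("ring",len(r),r.mean(0),r.min(0),r.max(0))
    u=(r.mean(0)-post.mean(0))[:2]; print("dir",np.degrees(np.arctan2(u[1],u[0])))
    e=r[:,:2]; w,V=np.linalg.eigh(np.cov((e-e.mean(0)).T)); 
    print("ring minrect",cv2.minAreaRect(e.astype(np.float32)))
    for q in np.radians([-76,-75,-74]):
        ax=np.array([np.cos(q),np.sin(q)]); s=(e-post.mean(0)[:2])@ax; t=(e-post.mean(0)[:2])@[-ax[1],ax[0]]
        print(np.degrees(q),"ring s",np.percentile(s,[0,2,10,90,98,100]),"t",np.percentile(t,[0,2,98,100]))
    q=np.radians(-75);ax=np.array([np.cos(q),np.sin(q)])
    m=(Z>100)&(im.min(2)<120); k=P[m]; s=(k[:,:2]-post.mean(0)[:2])@ax
    t=(k[:,:2]-post.mean(0)[:2])@[-ax[1],ax[0]]
    for lo in range(70,220,5):
        g=(s>=lo)&(s<lo+5)
        if g.any(): print("dark",lo,g.sum(),"z",k[g,2].min(),k[g,2].max(),"t",t[g].min(),t[g].max())
# base plate, top view
hsv=cv2.cvtColor(T["img"],cv2.COLOR_BGR2HSV); g=cv2.cvtColor(T["img"],cv2.COLOR_BGR2GRAY)
P=cloud(T); m=((P[...,2]>4)&(P[...,2]<25)).astype(np.uint8); m[:170]=0;m[240:]=0;m[:,:140]=0;m[:,245:]=0
print("base px",m.sum(), [g[205:235,170:215].min(),g[205:235,170:215].max()])
mm=np.zeros_like(g); mm[195:235,150:225]=((g>60)&(g<130))[195:235,150:225]
cs=max(cv2.findContours(mm,0,1)[0],key=cv2.contourArea).reshape(-1,2)
print(cv2.minAreaRect(plane(T,cs,10)[:,:2].astype(np.float32)))
E
```

```text
top post top 77 [522.8 426.2 226.3]
body 568 ((535.6343994140625, 377.4048156738281), (49.828739166259766, 65.93437957763672), 15.454276084899902) 195.15075031317355
ring 197 [553.1 296.9 194.1] [525.5 284.  169.4] [584.7 312.9 204.6]
dir -76.8043300205802
ring minrect ((555.5977783203125, 297.9268798828125), (58.943485260009766, 18.59043312072754), 12.653716087341309)
-76.0 ring s [122.4 124.  125.7 139.9 140.7 141.2] t [-28.7 -28.1  28.6  30.5]
-75.0 ring s [121.9 124.2 125.5 139.8 140.6 141.2] t [-31.1 -30.3  26.3  28.3]
-74.0 ring s [121.4 124.  125.4 139.5 140.7 141.6] t [-33.5 -32.5  24.   26.1]
dark 80 7 z 162.2230981872882 184.3561429068925 t -18.450964288523906 23.134648730718297
dark 85 32 z 169.66274695241745 191.47090487744478 t -18.594422859486727 16.65992496976272
dark 90 33 z 171.85994859862157 191.71876969715424 t -18.57233662094133 16.729937615974066
dark 95 34 z 173.6498651530689 190.52367176113347 t -17.832930709313512 17.66123955371145
dark 100 34 z 171.88890166467257 191.4856949141568 t -19.479838312814156 17.635491629255288
dark 105 33 z 172.45000148250554 191.5
[... 1016 characters left out ...]
64422055
dark 90 31 z 167.84628845107966 192.26605436300846 t -18.046628160965277 17.699425564152865
dark 95 33 z 163.768226459061 191.0966691480338 t -18.498155299328634 15.83813172016184
dark 100 34 z 168.74891000253103 194.07227943447174 t -17.810657302070986 12.129055639870202
dark 105 29 z 170.0246928391532 192.96828134941543 t -18.234675596036713 13.604052096231982
dark 110 26 z 168.76594898940226 191.22328286884618 t -18.03070678165218 10.528207473130385
dark 115 11 z 175.95198844600498 190.6443682689949 t -17.507894627563235 12.30831381404983
base px 1135 [np.uint8(60), np.uint8(247)]
((511.355712890625, 401.1141662597656), (204.23512268066406, 107.75041961669922), 89.52069854736328)
```

```bash
python3 - <<'E'
from m import *
a,b,c,d=140,170,245,235
P=cloud(T)[b:d,a:c]; im=T["img"][b:d,a:c]; Z=P[...,2]
q=np.radians(-75.3);ax=np.array([np.cos(q),np.sin(q)]); p0=np.array([522.8,426.2])
s=(P[...,:2]-p0)@ax; t=(P[...,:2]-p0)@[-ax[1],ax[0]]
m=(Z>140)&(s>136)
for i,j in np.argwhere(m): print("(%d,%d) s%.0f t%.0f z%.0f b%s"%(j+a,i+b,s[i,j],t[i,j],Z[i,j],im[i,j]),end="; ")
print()
# barrel axis centre line both views, post->barrel
for n,f,(a,b,c,d),p0 in(("top",T,(140,170,245,235),(522.8,426.2)),("side",S,(195,210,265,325),(521,430.2))):
    P=cloud(f)[b:d,a:c]; im=f["img"][b:d,a:c]; Z=P[...,2]
    s=(P[...,:2]-p0)@ax; t=(P[...,:2]-p0)@[-ax[1],ax[0]]
    for lo,hi,dark in((88,108,1),(26,76,0),(125,140,0)):
        L=[]
        for k in range(lo,hi,4):
            g=(Z>100)&(s>=k)&(s<k+4)&(abs(t)<40); 
            if g.sum()>6: L.append((t[g].min()+t[g].max())/2)
        print(n,lo,hi,"centre t",np.mean(L))
E
```

```text
(144,176) s322 t-154 z1209 b[68 65 63]; (161,177) s322 t-154 z1209 b[70 64 63]; (209,180) s136 t28 z184 b[176 177 179]; (210,180) s138 t28 z183 b[172 173 177]; (211,180) s139 t29 z174 b[148 152 153]; (209,181) s137 t24 z192 b[217 218 221]; (210,181) s139 t24 z190 b[207 209 213]; (211,181) s141 t24 z189 b[176 182 186]; (212,181) s140 t26 z170 b[146 153 156]; (199,182) s322 t-154 z1209 b[70 66 66]; (209,182) s136 t23 z190 b[233 233 234]; (210,182) s139 t22 z191 b[222 223 226]; (211,182) s140 t22 z188 b[191 198 201]; (212,182) s141 t23 z178 b[160 170 173]; (213,182) s140 t25 z162 b[133 140 143]; (168,183) s322 t-154 z1209 b[68 64 63]; (170,183) s322 t-154 z1209 b[70 66 65]; (210,183) s139 t19 z196 b[230 232 233]; (211,183) s140 t19 z192 b[195 201 205]; (212,183) s140 t20 z179 b[163 171 175]; (213,183) s141 t21 z170 b[138 146 148]; (163,184) s322 t-154 z1209 b[71 68 66]; (209,184) s137 t16 z200 b[243 244 244]; (210,184) s138 t16 z196 b[236 238 238]; (211,184) s141 t16 z196 b[196 202 205]; (212,184) s140 t17 z183 b[153 161 164]; (213,184) s141 t18 z173 b[115 123 123]; (214,184) s144 t17 z
[... 4714 characters left out ...]
; (216,204) s136 t-30 z177 b[188 188 191]; (217,204) s138 t-31 z174 b[147 147 148]; (181,211) s322 t-154 z1209 b[217 224 229]; (171,212) s322 t-154 z1209 b[247 247 247]; (192,214) s322 t-154 z1209 b[132 130 130]; (186,219) s322 t-154 z1209 b[131 131 128]; (212,226) s322 t-154 z1209 b[68 64 64]; (215,226) s322 t-154 z1209 b[72 66 67]; (177,227) s322 t-154 z1209 b[128 130 127]; (187,229) s322 t-154 z1209 b[66 62 61]; (180,233) s322 t-154 z1209 b[69 67 66]; 
top 88 108 centre t -0.2995291345459915
top 26 76 centre t 0.19401652839741096
top 125 140 centre t -0.8758818080047193
side 88 108 centre t -1.837119430103865
side 26 76 centre t -0.3248566289755209
side 125 140 centre t -2.786414166981559
```

The measurements agree with each other:

| Item | Position (mm) | Yaw / other |
|---|---|---|
| Wheel | (492,-234.5) | hub top z≈36 (expected 35.5), yaw≈-60° |
| Arbor tip | (471,14) | z≈101.5 (expected 102), yaw≈18° |
| Lens | ≈(558.5,288) | camera yaw≈14.5° |

I'm moving above the wheel now.

Request:
arm_command([
  {"delta_pos": [37,-16,8],"roll": -0.2,"jaw": 45},
  {"delta_pos": [74,-32,16],"roll": -0.4,"jaw": 45},
  {"delta_pos": [111,-48,24],"roll": -0.6,"jaw": 45},
  {"delta_pos": [148,-64,32],"roll": -0.7,"jaw": 45},
  {"delta_pos": [185,-80,40],"roll": -0.7,"jaw": 45},
  {"delta_pos": [222,-96,48],"roll": -0.7,"jaw": 45},
  {"delta_pos": [259,-112,56],"roll": -0.7,"jaw": 45},
  {"delta_pos": [296,-128,60],"roll": -0.7,"jaw": 45},
  {"delta_pos": [320,-138,60],"roll": -0.7,"jaw": 45},
  {"delta_pos": [333,-143.5,60],"roll": -0.7,"jaw": 45},
  {"delta_pos": [333,-143.5,60],"roll": -0.7,"jaw": 45},
  {"delta_pos": [333,-143.5,90],"roll": -0.7,"jaw": 45},
  {"delta_pos": [333,-143.5,120],"roll": -0.7,"jaw": 45},
  {"delta_pos": [333,-143.5,140],"roll": -0.7,"jaw": 45},
  {"delta_pos": [333,-143.5,144],"roll": -0.7,"jaw": 45},
  {"delta_pos": [333,-143.5,144],"roll": -0.7,"jaw": 45},
])

```text
time_s: 1.43
ee_pos: [490.5, -234.6, 43.9]
ee_rot: [-179.8, 0.1, 30.3]
force: [0.1, 1.0, 1.1]
gripper_width: 41.2
gripper_force: 0.0
```

```bash
python3 - <<'E'
from h import *
f=grab("side");t=grab("top")
o=np.hstack([cv2.resize(f["img"][110:210,340:460],None,fx=4,fy=4,interpolation=2),cv2.resize(t["img"][165:265,380:460],None,fx=4,fy=4,interpolation=2)])
cv2.imwrite("pics/g1.png",o); s=env.state(); print(s["time_s"],s["ee_pos"],s["ee_rot"],s["gripper_width"],s["qpos"])
E
```

```text
1.5333 [ 492.60923211 -235.40899177   46.16500489] [ 1.79905304e+02 -4.86794146e-02  3.03263736e+01] 41.09481561516272 [-2.67422112e+01  2.31903558e+01  1.05005468e+02 -1.35358068e-02
  5.16982325e+01  3.29398351e+01]
```

View pics/g1.png

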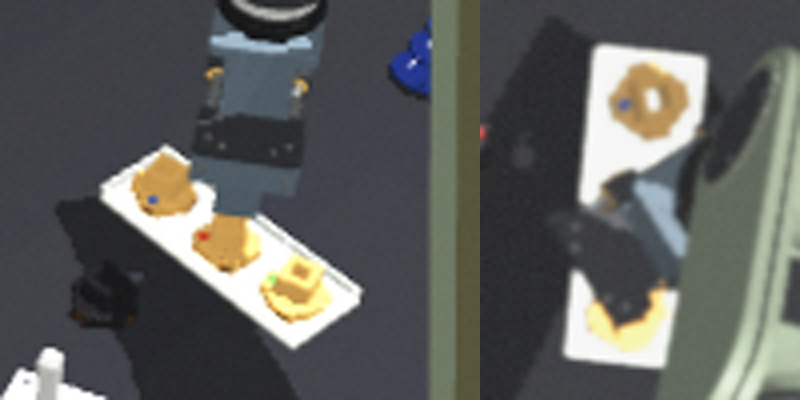

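The side view shows the fingers over the red-dot wheel, whose dot is at (203,236) in the crop. The blue and green wheels stand clear, so I'm descending and gripping.

Request:
arm_command([
  {"delta_pos": [0,0,9],"roll": 0,"jaw": 45},
  {"delta_pos": [0,0,18],"roll": 0,"jaw": 45},
  {"delta_pos": [0,0,24],"roll": 0,"jaw": 45},
  {"delta_pos": [0,0,27],"roll": 0,"jaw": 45},
  {"delta_pos": [0,0,27],"roll": 0,"jaw": 45},
  {"delta_pos": [0,0,27],"roll": 0,"jaw": 35},
  {"delta_pos": [0,0,27],"roll": 0,"jaw": 30},
  {"delta_pos": [0,0,27],"roll": 0,"jaw": 20},
  {"delta_pos": [0,0,27],"roll": 0,"jaw": 15},
  {"delta_pos": [0,0,27],"roll": 0,"jaw": 15},
  {"delta_pos": [0,0,27],"roll": 0,"jaw": 15},
  {"delta_pos": [0,0,27],"roll": 0,"jaw": 15},
  {"delta_pos": [0,0,27],"roll": 0,"jaw": 15},
], squeeze=40)

```text
time_s: 2.62
ee_pos: [492.1, -234.5, 18.2]
ee_rot: [180.0, -0.0, 30.4]
force: [-0.2, 0.6, 0.3]
gripper_width: 13.4
gripper_force: 0.0
```

```bash
python3 - <<'E'
from h import *
f=grab("side");t=grab("top")
o=np.hstack([cv2.resize(f["img"][110:210,340:460],None,fx=4,fy=4,interpolation=2),cv2.resize(t["img"][165:265,380:460],None,fx=4,fy=4,interpolation=2)])
cv2.imwrite("pics/g2.png",o); s=env.state(); print(s["time_s"],s["ee_pos"],s["gripper_width"],s["gripper_force"],s["force"])
E
```

```text
2.7167 [ 492.07838038 -234.5270684    18.18603522] 14.035618336877846 0.0 [ 0.26396056 -0.47417921  0.21402477]
```

View pics/g2.png

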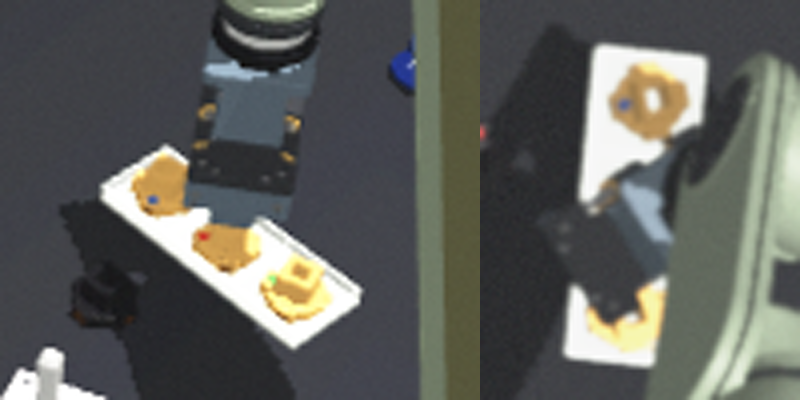

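```bash
python3 - <<'E'
from h import *
np.set_printoptions(precision=1,suppress=True)
f=grab("side");t=grab("top")
for n,g,(a,b) in(("side",f,(340,110)),("top",t,(380,165))):
    X=[[492,-234.5,18],[492,-234.5,35.5],[485,-222.4,18],[485,-222.4,45],[492,-234.5,97],[492,-234.5,160]]
    print(n,(proj(g,X)-[a,b])*4)
a,b,c,d=380,130,425,172
P=np.zeros((400,640,3));v,u=np.mgrid[0:400,0:640]
P=((rays(f,np.c_[u.ravel(),v.ravel()])*f["z_map"].ravel()[:,None]-f["t"])@f["R"]).reshape(400,640,3)
for v in range(144,182,2):
    print(v,[("%d:%.0f,%.0f,%.0f|"%(u,*P[v,u])) for u in (388,394,400,406,410)], f["img"][v,400])
E
```

```text
side [[226.5 236.7]
 [229.3 221.2]
 [224.5 248.9]
 [228.8 224.9]
 [239.6 164.2]
 [251.  101.4]]
top [[149.6 207.5]
 [156.2 206.5]
 [132.7 218. ]
 [142.6 216.8]
 [181.  203. ]
 [209.2 198.9]]
144 ['388:508,-187,147|', '394:484,-180,167|', '400:469,-186,172|', '406:455,-196,174|', '410:448,-205,172|'] [103  93  80]
146 ['388:509,-189,138|', '394:479,-172,168|', '400:467,-186,166|', '406:455,-198,165|', '410:446,-205,166|'] [49 46 45]
148 ['388:486,-153,168|', '394:474,-166,167|', '400:462,-179,165|', '406:448,-188,168|', '410:442,-199,165|'] [49 47 44]
150 ['388:482,-149,166|', '394:469,-159,167|', '400:457,-171,166|', '406:444,-183,166|', '410:435,-189,167|'] [48 46 44]
152 ['388:477,-143,165|', '394:465,-154,166|', '400:451,-164,167|', '406:439,-176,167|', '410:430,-181,169|'] [48 44 43]
154 ['388:476,-141,160|', '394:461,-150,163|', '400:448,-161,164|', '406:437,-174,161|', '410:428,-179,164|'] [47 45 42]
156 ['388:476,-145,149|', '394:460,-149,157|', '400:446,-158,159|', '406:431,-165,164|', '410:421,-169,167|'] [49 46 43]
158 ['388:478,-150,136|', '394:465,-159,139|', '400:445,-15
[... 661 characters left out ...]
 ['388:511,-215,16|', '394:490,-216,29|', '400:477,-231,27|', '406:473,-262,7|', '410:462,-268,10|'] [ 80 155 203]
172 ['388:508,-211,11|', '394:492,-221,16|', '400:476,-231,19|', '406:469,-256,5|', '410:454,-256,15|'] [ 83 157 205]
174 ['388:501,-202,14|', '394:486,-212,17|', '400:470,-223,20|', '406:458,-239,16|', '410:455,-259,3|'] [ 81 157 205]
176 ['388:499,-200,7|', '394:480,-205,18|', '400:470,-224,10|', '406:456,-238,9|', '410:448,-248,8|'] [ 77 151 198]
178 ['388:497,-199,1|', '394:476,-199,16|', '400:462,-213,15|', '406:452,-233,7|', '410:431,-219,33|'] [255 255 255]
180 ['388:494,-196,-4|', '394:473,-196,12|', '400:462,-215,5|', '406:442,-215,19|', '410:13,616,980|'] [254 255 255]
```

```bash
python3 - <<'E'
from h import *
from scipy.spatial.transform import Rotation as R
print(env.grip_point_offset,[a for a in dir(env) if a[0]!='_'])
f=grab("side"); np.set_printoptions(precision=1,suppress=True)
v,u=np.mgrid[120:180,375:425]
P=(rays(f,np.c_[u.ravel(),v.ravel()])*f["z_map"][120:180,375:425].ravel()[:,None]-f["t"])@f["R"]
im=f["img"][120:180,375:425].reshape(-1,3).astype(int)
q=P-[492,-234.5,0]; n=q[:,:2]@[-.5,.866]; l=q[:,:2]@[.866,.5]
gray=(np.ptp(im,axis=1)<40)&(abs(n)<30)&(abs(l)<30)&(q[:,2]<125)&(q[:,2]>17)
for k in np.argwhere(gray).ravel(): print(u.ravel()[k],v.ravel()[k],"n%.0f l%.0f z%.0f"%(n[k],l[k],q[k,2]),im[k],end=" ; ")
print()
s=env.state();print(s["qpos"],s["ee_pos"],s["effort"])
E
```

```text
18.8 ['Unreachable', 'grab_frame', 'grip_point_offset', 'job_done', 'state']
392 163 n9 l18 z51 [189 192 183] ; 393 163 n16 l15 z58 [99 88 76] ; 394 163 n20 l11 z63 [99 91 77] ; 395 163 n15 l8 z59 [99 90 78] ; 396 163 n19 l5 z63 [101  91  79] ; 397 163 n16 l2 z61 [100  91  78] ; 398 163 n20 l-1 z65 [103  92  80] ; 392 164 n15 l17 z52 [153 150 141] ; 393 164 n18 l14 z56 [99 89 77] ; 394 164 n15 l11 z53 [100  90  77] ; 395 164 n16 l8 z55 [99 90 78] ; 396 164 n19 l5 z58 [101  91  78] ; 397 164 n18 l2 z59 [100  90  78] ; 398 164 n16 l-1 z57 [99 89 77] ; 399 164 n18 l-4 z60 [99 88 77] ; 400 164 n14 l-7 z57 [98 88 75] ; 401 164 n19 l-10 z62 [99 90 78] ; 402 164 n16 l-13 z60 [100  90  77] ; 403 164 n16 l-16 z60 [116 110 100] ; 404 164 n-29 l-21 z18 [155 155 147] ; 392 165 n14 l17 z47 [138 151 152] ; 393 165 n16 l13 z49 [93 83 72] ; 394 165 n14 l10 z48 [100  90  77] ; 395 165 n20 l7 z54 [98 88 76] ; 396 165 n19 l4 z54 [101  92  79] ; 397 165 n16 l1 z52 [101  90  78] ; 398 165 n15 l-2 z52 [99 88 76] ; 399 165 n19 l-5 z57 [101  92  80] ; 400 165 n13 l-8 z51 [98 88 75] ; 401 165 n18 l-11 z56 [100  90  77] ; 402 165 n16 l-14 z55 [104  94  82] ; 403 165 n16 l-17 z56 [130 128 121] ; 405 165 n-25 l-24 z18 [193 200 196] ; 397 166 n16 l1 z48 [87 97 98] ; 398 166 n16 l-2 z48 [88 96 97] ; 399 166 n15 l-5 z49 [92 96 95] ; 400 166 n14 l-8 z47 [94 85 73] ; 401 166 n20 l-11 z55 [99 90 78] ; 402 166 n15 l-14 z50 [133 129 119] ; 403 166 n14 l-17 z50 [219 224 217] ; 405 169 n-6 l-26 z19 [239 254 255] ; 405 170 n-3 l-27 z17 [234 254 255] ; 405 171 n4 l-27 z20 [233 254 255] ; 387 172 n20 l28 z19 [255 255 255] ; 405 172 n8 l-27 z19 [233 253 255] ; 388 173 n22 l25 z17 [251 254 254] ; 389 174 n28 l21 z19 [253 255 255] ; 
[-26.7  25.2 106.8  -0.   48.1  33. ] [ 492.  -234.5   18.2] [ -0.  -41.9 -17.6   0.1  -0.    0. ]
```

The fingers closed at z≈47 by the cameras while the state reads 18. The tool's z reading is therefore about 29 mm low, and the fingers shut in the air above the hub. I'll reopen and go down in careful steps, watching the force.

Request:
arm_command([
  {"delta_pos": [0,0,0],"roll": 0,"jaw": 48},
  {"delta_pos": [0,0,0],"roll": 0,"jaw": 48},
  {"delta_pos": [0,0,0],"roll": 0,"jaw": 48},
  {"delta_pos": [0,0,0],"roll": 0,"jaw": 48},
  {"delta_pos": [0,0,0],"roll": 0,"jaw": 48},
  {"delta_pos": [0,0,0],"roll": 0,"jaw": 48},
  {"delta_pos": [0,0,4],"roll": 0,"jaw": 48},
  {"delta_pos": [0,0,8],"roll": 0,"jaw": 48},
  {"delta_pos": [0,0,12],"roll": 0,"jaw": 48},
  {"delta_pos": [0,0,16],"roll": 0,"jaw": 48},
  {"delta_pos": [0,0,19],"roll": 0,"jaw": 48},
  {"delta_pos": [0,0,20],"roll": 0,"jaw": 48},
  {"delta_pos": [0,0,20],"roll": 0,"jaw": 48},
])

```text
time_s: 3.95
ee_pos: [491.8, -234.4, -2.3]
ee_rot: [-180.0, 0.0, 30.4]
force: [0.9, -0.1, 1.1]
gripper_width: 43.8
gripper_force: 0.0
```

```bash
python3 - <<'E'
from h import *
f=grab("side"); np.set_printoptions(precision=1,suppress=True)
s=env.state();print(s["ee_pos"],s["force"],s["gripper_width"])
v,u=np.mgrid[120:185,375:425]
P=(rays(f,np.c_[u.ravel(),v.ravel()])*f["z_map"][120:185,375:425].ravel()[:,None]-f["t"])@f["R"]
im=f["img"][120:185,375:425].reshape(-1,3).astype(int)
q=P-[492,-234.5,0]; n=q[:,:2]@[-.5,.866]; l=q[:,:2]@[.866,.5]
g=(abs(im-[100,90,78]).max(1)<15)&(abs(l)<25)&(n>0)&(n<60)&(q[:,2]<90)&(q[:,2]>5)
for r in range(155,185):
    k=g&(v.ravel()==r)
    if k.sum(): print(r,k.sum(),"n%.1f l%.1f..%.1f z%.1f"%(np.median(n[k]),l[k].min(),l[k].max(),np.median(q[k,2])))
E
```

```text
[ 492.  -234.5   -2. ] [ 0.6 -0.3  0.5] 43.8700297294247
168 6 n32.7 l-0.2..14.9 z54.0
169 10 n32.5 l-12.7..14.4 z51.1
170 10 n32.9 l-13.3..13.9 z46.9
171 10 n31.5 l-13.8..13.4 z41.4
172 11 n31.5 l-14.4..15.9 z35.4
173 9 n32.1 l-12.0..12.3 z32.7
174 2 n31.1 l-12.5..-9.6 z29.7
```

Request:
arm_command([
  {"delta_pos": [0,0,3],"roll": 0,"jaw": 48},
  {"delta_pos": [0,0,6],"roll": 0,"jaw": 48},
  {"delta_pos": [0,0,8],"roll": 0,"jaw": 48},
  {"delta_pos": [0,0,10],"roll": 0,"jaw": 48},
  {"delta_pos": [0,0,10],"roll": 0,"jaw": 48},
  {"delta_pos": [0,0,10],"roll": 0,"jaw": 48},
])

```text
time_s: 4.5
ee_pos: [492.2, -234.6, -9.1]
ee_rot: [179.9, -0.0, 30.4]
force: [-4.6, 1.9, 20.4]
gripper_width: 43.8
gripper_force: 10.4
```

Contact at a reading of -9.1 gives the rim top. I'll back off 3.5 mm and grip.

Request:
arm_command([
  {"delta_pos": [0,0,-3],"roll": 0,"jaw": 48},
  {"delta_pos": [0,0,-4],"roll": 0,"jaw": 48},
  {"delta_pos": [0,0,-4],"roll": 0,"jaw": 48},
  {"delta_pos": [0,0,-4],"roll": 0,"jaw": 35},
  {"delta_pos": [0,0,-4],"roll": 0,"jaw": 25},
  {"delta_pos": [0,0,-4],"roll": 0,"jaw": 20},
  {"delta_pos": [0,0,-4],"roll": 0,"jaw": 20},
  {"delta_pos": [0,0,-4],"roll": 0,"jaw": 20},
  {"delta_pos": [0,0,-4],"roll": 0,"jaw": 20},
  {"delta_pos": [0,0,-4],"roll": 0,"jaw": 20},
], squeeze=40)

```text
time_s: 5.33
ee_pos: [491.8, -234.4, -8.1]
ee_rot: [-180.0, 0.0, 30.4]
force: [-0.6, -1.2, -1.4]
gripper_width: 28.0
gripper_force: 40.0
```

```bash
python3 - <<'E'
from h import *
s=env.state();print(s["ee_pos"],s["ee_rot"],s["force"],s["torque"],s["gripper_width"],s["gripper_force"])
E
```

```text
[ 491.76772946 -234.35128433   -8.14688381] [-1.79964875e+02  2.43338700e-02  3.03605640e+01] [-0.61730386 -1.20537028 -1.35898242] [-0.00920666  0.0240951   0.02618726] 28.034086234698115 39.99744951725006
```

Gripped: width 28.0 mm, 40 N. Next I'll lift, carry the wheel over the arbor and turn it.

Request:
arm_command([
  {"delta_pos": [0,0,-8],"roll": 0,"jaw": 20},
  {"delta_pos": [0,0,-30],"roll": 0,"jaw": 20},
  {"delta_pos": [0,0,-60],"roll": 0,"jaw": 20},
  {"delta_pos": [0,0,-90],"roll": 0,"jaw": 20},
  {"delta_pos": [5,-12,-116],"roll": -1.3,"jaw": 20},
  {"delta_pos": [18,-38,-122],"roll": -2.6,"jaw": 20},
  {"delta_pos": [31,-65,-122],"roll": -3.9,"jaw": 20},
  {"delta_pos": [44,-92,-122],"roll": -5.2,"jaw": 20},
  {"delta_pos": [57,-119,-122],"roll": -6.5,"jaw": 20},
  {"delta_pos": [70,-146,-122],"roll": -7.8,"jaw": 20},
  {"delta_pos": [83,-173,-122],"roll": -9.1,"jaw": 20},
  {"delta_pos": [94,-196,-122],"roll": -10.4,"jaw": 20},
  {"delta_pos": [102,-213,-122],"roll": -11.7,"jaw": 20},
  {"delta_pos": [106,-222,-122],"roll": -13,"jaw": 20},
  {"delta_pos": [107.7,-225,-122],"roll": -14.3,"jaw": 20},
  {"delta_pos": [107.7,-225,-122],"roll": -15.5,"jaw": 20},
  {"delta_pos": [107.7,-225,-122],"roll": -15.5,"jaw": 20},
  {"delta_pos": [107.7,-225,-122],"roll": -15.5,"jaw": 20},
  {"delta_pos": [107.7,-225,-122],"roll": -15.5,"jaw": 20},
])

```text
time_s: 6.92
ee_pos: [471.2, 13.9, 114.4]
ee_rot: [180.0, 0.0, 107.7]
force: [-0.1, -0.7, -1.6]
gripper_width: 27.6
gripper_force: 40.0
```

```bash
python3 - <<'E'
from h import *
s=env.state();print(s["ee_pos"],s["ee_rot"],s["force"],s["gripper_width"],s["gripper_force"],s["qpos"])
f=grab("side");t=grab("top")
o=np.hstack([cv2.resize(f["img"][130:240,300:400],None,fx=4,fy=4,interpolation=2),cv2.resize(t["img"][170:280,290:390],None,fx=4,fy=4,interpolation=2)])
cv2.imwrite("pics/g3.png",o)
for n,g in(("side",f),("top",t)):
    v,u=np.mgrid[0:400,0:640]
    P=(rays(g,np.c_[u.ravel(),v.ravel()])*g["z_map"].ravel()[:,None]-g["t"])@g["R"]
    im=g["img"].reshape(-1,3).astype(int)
    h,s_,v_=cv2.split(cv2.cvtColor(g["img"],cv2.COLOR_BGR2HSV))
    m=(np.linalg.norm(P[:,:2]-[471,14],axis=1)<45)&(P[:,2]>100)&(P[:,2]<165)
    br=m&(h.ravel()>12)&(h.ravel()<32)&(s_.ravel()>90)
    rd=m&((h.ravel()<8)|(h.ravel()>172))&(s_.ravel()>100)
    for k,q in(("brass",br),("red",rd)): 
        if q.any(): print(n,k,q.sum(),P[q].mean(0),P[q].min(0),P[q].max(0),u.ravel()[q].mean(),v.ravel()[q].mean())
    if rd.any(): print("dot ray at z 132",plane(g,[u.ravel()[rd].mean(),v.ravel()[rd].mean()],132.5))
E
```

```text
[471.23085741  13.94856221 114.41619477] [1.79982579e+02 1.01421507e-02 1.07719355e+02] [-0.12528647 -0.70670424 -1.59420657] 27.573607866022773 39.9972528219223 [ 3.01105769e-01  1.27913912e+01  1.09240230e+02 -5.26460472e-03
  5.79487204e+01 -1.74154581e+01]
side brass 226 [466.34425277  23.43129454 146.73300705] [441.46459668  -5.62797613 126.28284472] [493.7589186   44.26336044 164.85728869] 352.4070796460177 190.5132743362832
side red 5 [465.4423513   32.96396028 138.89899861] [462.9957766   29.99465106 136.51197792] [468.14756794  34.55970235 141.54348241] 350.2 194.6
dot ray at z 132 [[468.88373011  28.52227162 132.5       ]]
```

View pics/g3.png

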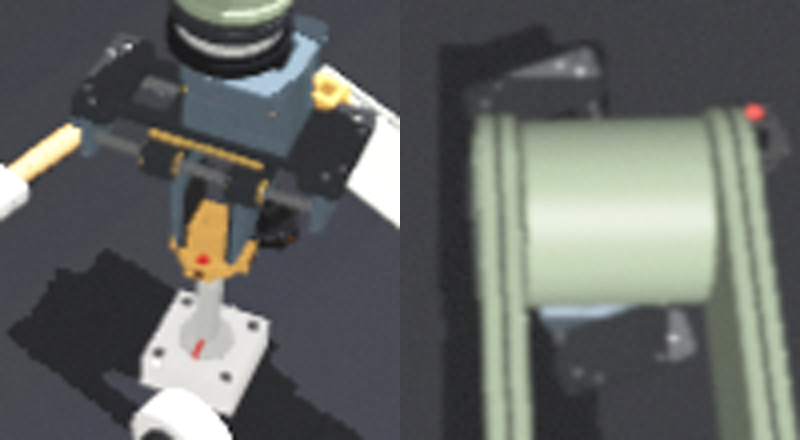

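The side view shows the wheel held level above the arbor, its red dot at crop (203,258) on the same side as the flange's red line at (197,350). The dot's depth height of 139 mm agrees with the expected 138. I'll lower it onto the shaft.

Request:
arm_command([
  {"delta_pos": [0,0,10],"roll": 0,"jaw": 20},
  {"delta_pos": [0,0,18],"roll": 0,"jaw": 20},
  {"delta_pos": [0,0,22],"roll": 0,"jaw": 20},
  {"delta_pos": [0,0,25],"roll": 0,"jaw": 20},
  {"delta_pos": [0,0,28],"roll": 0,"jaw": 20},
  {"delta_pos": [0,0,31],"roll": 0,"jaw": 20},
  {"delta_pos": [0,0,34],"roll": 0,"jaw": 20},
  {"delta_pos": [0,0,34],"roll": 0,"jaw": 20},
])

```text
time_s: 7.68
ee_pos: [471.1, 14.0, 79.7]
ee_rot: [-180.0, 0.0, 107.9]
force: [-0.0, -0.1, -3.5]
gripper_width: 28.0
gripper_force: 40.0
```

Request:
arm_command([
  {"delta_pos": [0,0,5],"roll": 0,"jaw": 20},
  {"delta_pos": [0,0,11],"roll": 0,"jaw": 20},
  {"delta_pos": [0,0,18],"roll": 0,"jaw": 20},
  {"delta_pos": [0,0,25],"roll": 0,"jaw": 20},
  {"delta_pos": [0,0,32],"roll": 0,"jaw": 20},
  {"delta_pos": [0,0,39],"roll": 0,"jaw": 20},
  {"delta_pos": [0,0,45],"roll": 0,"jaw": 20},
  {"delta_pos": [0,0,49],"roll": 0,"jaw": 20},
  {"delta_pos": [0,0,52],"roll": 0,"jaw": 20},
  {"delta_pos": [0,0,52],"roll": 0,"jaw": 20},
])

```text
time_s: 8.52
ee_pos: [470.9, 14.2, 27.5]
ee_rot: [-179.9, -0.0, 107.8]
force: [0.3, -0.6, -2.2]
gripper_width: 27.7
gripper_force: 40.0
```

Request:
arm_command([
  {"delta_pos": [0,0,1],"roll": 0,"jaw": 20},
  {"delta_pos": [0,0,2],"roll": 0,"jaw": 20},
  {"delta_pos": [0,0,3],"roll": 0,"jaw": 20},
  {"delta_pos": [0,0,4],"roll": 0,"jaw": 20},
  {"delta_pos": [0,0,4.5],"roll": 0,"jaw": 20},
  {"delta_pos": [0,0,4.5],"roll": 0,"jaw": 20},
])

```text
time_s: 9.02
ee_pos: [471.1, 14.2, 24.1]
ee_rot: [-180.0, -0.0, 107.9]
force: [-2.4, -0.0, 4.0]
gripper_width: 27.9
gripper_force: 40.0
```

The wheel is seated: the underside is at about 35.5–36 mm with light contact. I'll release, rise 22 mm and grip the shaft.

Request:
arm_command([
  {"delta_pos": [0,0,0],"roll": 0,"jaw": 45},
  {"delta_pos": [0,0,0],"roll": 0,"jaw": 45},
  {"delta_pos": [0,0,0],"roll": 0,"jaw": 45},
  {"delta_pos": [0,0,0],"roll": 0,"jaw": 45},
  {"delta_pos": [0,0,-5],"roll": 0,"jaw": 45},
  {"delta_pos": [0,0,-12],"roll": 0,"jaw": 45},
  {"delta_pos": [0,0,-19],"roll": 0,"jaw": 45},
  {"delta_pos": [0,0,-22],"roll": 0,"jaw": 45},
  {"delta_pos": [0,0,-22],"roll": 0,"jaw": 45},
])

```text
time_s: 9.77
ee_pos: [472.2, 14.1, 46.9]
ee_rot: [179.9, 0.1, 107.9]
force: [0.6, 0.5, -0.5]
gripper_width: 41.1
gripper_force: 0.0
```

```bash
python3 - <<'E'
from h import *
np.set_printoptions(precision=1,suppress=True)
s=env.state();print(s["ee_pos"],s["ee_rot"],s["force"],s["gripper_width"])
f=grab("side")
v,u=np.mgrid[0:400,0:640]
P=(rays(f,np.c_[u.ravel(),v.ravel()])*f["z_map"].ravel()[:,None]-f["t"])@f["R"]
h,s_,v_=cv2.split(cv2.cvtColor(f["img"],cv2.COLOR_BGR2HSV))
m=(np.linalg.norm(P[:,:2]-[471,14],axis=1)<45)&(P[:,2]>30)&(P[:,2]<90)
br=m&(h.ravel()>12)&(h.ravel()<32)&(s_.ravel()>90)
rd=m&((h.ravel()<8)|(h.ravel()>172))&(s_.ravel()>100)
for q in(br,rd): print(q.sum(),P[q].mean(0) if q.any() else"",np.percentile(P[q,2],[5,95]) if q.any() else "")
cv2.imwrite("pics/g4.png",cv2.resize(f["img"][150:250,300:420],None,fx=5,fy=5,interpolation=2))
E
```

```text
[472.2  14.1  46.9] [179.9   0.1 107.9] [ 0.6  0.5 -0.5] 41.10861390022379
196 [465.2  25.2  53.9] [40.8 70. ]
5 [464.6  34.1  50.5] [49.4 52.1]
```

View pics/g4.png

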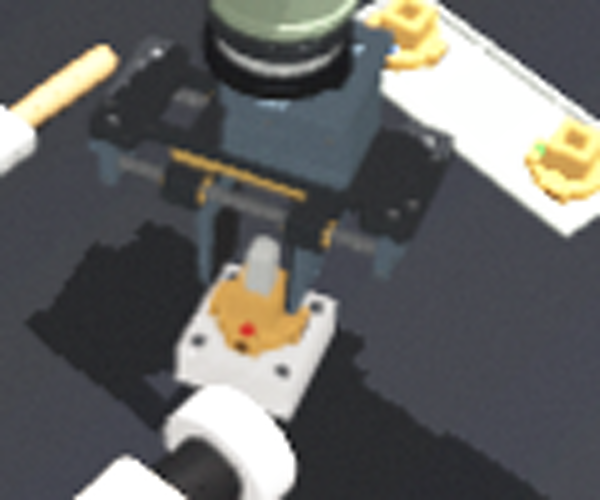

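The wheel is right down on the flange with the dot over the line, and the fingers straddle the shaft. I'll grip and draw it straight up.

Request:
arm_command([
  {"delta_pos": [0,0,0],"roll": 0,"jaw": 25},
  {"delta_pos": [0,0,0],"roll": 0,"jaw": 15},
  {"delta_pos": [0,0,0],"roll": 0,"jaw": 8},
  {"delta_pos": [0,0,0],"roll": 0,"jaw": 5},
  {"delta_pos": [0,0,0],"roll": 0,"jaw": 5},
  {"delta_pos": [0,0,0],"roll": 0,"jaw": 5},
  {"delta_pos": [0,0,0],"roll": 0,"jaw": 5},
  {"delta_pos": [0,0,0],"roll": 0,"jaw": 5},
  {"delta_pos": [0,0,-2],"roll": 0,"jaw": 5},
  {"delta_pos": [0,0,-6],"roll": 0,"jaw": 5},
  {"delta_pos": [0,0,-12],"roll": 0,"jaw": 5},
  {"delta_pos": [0,0,-20],"roll": 0,"jaw": 5},
  {"delta_pos": [0,0,-30],"roll": 0,"jaw": 5},
  {"delta_pos": [0,0,-40],"roll": 0,"jaw": 5},
  {"delta_pos": [0,0,-40],"roll": 0,"jaw": 5},
], squeeze=60)

```text
time_s: 11.07
ee_pos: [472.5, 14.0, 87.9]
ee_rot: [179.8, 0.1, 107.9]
force: [-0.1, -0.1, -3.0]
gripper_width: 13.7
gripper_force: 60.0
```

The shaft is held (width 13.7 mm, 60 N) and the load is up. I'm carrying it to a stand-off about 20 mm short of the final place.

Request:
arm_command([
  {"delta_pos": [0,0,-25],"roll": 0,"jaw": 5},
  {"delta_pos": [0,0,-55],"roll": 0,"jaw": 5},
  {"delta_pos": [6,8,-80],"roll": 0.3,"jaw": 5},
  {"delta_pos": [20,25,-88],"roll": 0.67,"jaw": 5},
  {"delta_pos": [38,48,-88],"roll": 0.67,"jaw": 5},
  {"delta_pos": [57,72,-88],"roll": 0.67,"jaw": 5},
  {"delta_pos": [76,96,-88],"roll": 0.67,"jaw": 5},
  {"delta_pos": [95,120,-88],"roll": 0.67,"jaw": 5},
  {"delta_pos": [110,139,-88],"roll": 0.67,"jaw": 5},
  {"delta_pos": [120,152,-88],"roll": 0.67,"jaw": 5},
  {"delta_pos": [125,158,-88],"roll": 0.67,"jaw": 5},
  {"delta_pos": [127,160.5,-88],"roll": 0.67,"jaw": 5},
  {"delta_pos": [127,160.5,-88],"roll": 0.67,"jaw": 5},
  {"delta_pos": [127,160.5,-88],"roll": 0.67,"jaw": 5},
])

```text
time_s: 12.23
ee_pos: [584.3, 183.2, 173.5]
ee_rot: [-179.9, 0.0, 104.5]
force: [0.5, -0.1, -3.6]
gripper_width: 13.7
gripper_force: 60.0
```

```bash
cat > chk.py <<'E'
from h import *
import sys
np.set_printoptions(precision=1,suppress=True)
s=env.state();print(s["time_s"],s["ee_pos"],s["ee_rot"],s["force"],s["gripper_width"])
e=s["ee_pos"]
I=[]
for n in("side","top"):
    fs=[grab(n) for _ in range(4)]; f=fs[0]; zm=np.median([g["z_map"] for g in fs],0)
    v,u=np.mgrid[0:400,0:640]
    P=(rays(f,np.c_[u.ravel(),v.ravel()])*zm.ravel()[:,None]-f["t"])@f["R"]
    h,s_,v_=[a.ravel() for a in cv2.split(cv2.cvtColor(f["img"],cv2.COLOR_BGR2HSV))]
    m=(np.linalg.norm(P[:,:2]-e[:2],axis=1)<45)&(P[:,2]>130)&(P[:,2]<240)
    br=m&(h>12)&(h<32)&(s_>90)&(P[:,2]<210); rd=m&((h<8)|(h>172))&(s_>100)
    if br.any():
        B=P[br]; print(n,"brass",br.sum(),B.min(0),B.max(0))
        top=B[abs(B[:,2]-196)<4]; 
        if len(top)>5: print("  hubtop",len(top),top.mean(0),cv2.minAreaRect(top[:,:2].astype(np.float32)))
        yaw=np.radians(e[2]*0+s["ee_rot"][2]-90); Y=np.array([-np.sin(yaw),np.cos(yaw)]); X=np.array([np.cos(yaw),np.sin(yaw)])
        q=B[:,:2]-e[:2]; print("  y' range",np.percentile(q@Y,[1,5,95,99]),"x'",np.percentile(q@X,[1,5,95,99]))
        fr=B[(q@Y>22)&(B[:,2]<178)]
        if len(fr)>8:
            k=np.polyfit((fr[:,:2]-e[:2])@X,(fr[:,:2]-e[:2])@Y,1); print("  front pts",len(fr),"y'",((fr[:,:2]-e[:2])@Y).mean(),"slope deg",np.degrees(np.arctan(k[0])))
    if rd.any():
        c=[u.ravel()[rd].mean(),v.ravel()[rd].mean()]; yaw=np.radians(s["ee_rot"][2]-90)
        print(n,"dot",rd.sum(),P[rd].mean(0),c,"on z176",plane(f,c,176),"expected",e[:2]+19.5*np.array([-np.sin(yaw),np.cos(yaw)]))
    I.append(f["img"])
c=proj(f,[*e[:2],170])[0].astype(int)
print(c)
if len(sys.argv)>1:
    a=I[0][190:330,190:350]; b=I[1][140:280,155:315]
    cv2.imwrite("pics/"+sys.argv[1],cv2.resize(np.hstack([a,b]),None,fx=2.5,fy=2.5,interpolation=2))
E
python3 chk.py p1.png
```

```text
12.2333 [584.3 183.2 173.5] [-179.9    0.   104.5] [ 0.5 -0.1 -3.6] 13.699217562695415
side brass 251 [554.5 157.9 165.5] [607.1 211.6 205.4]
  hubtop 36 [576.3 188.  196.5] ((576.2828369140625, 187.76199340820312), (36.00149917602539, 18.64287757873535), 54.999088287353516)
  y' range [-17.6 -10.8  27.2  27.8] x' [-28.5 -27.   16.7  25. ]
  front pts 23 y' 26.54879915411542 slope deg 5.3536257518679164
side dot 6 [578.6 202.7 178.3] [np.float64(273.0), np.float64(198.5)] on z176 [[580.2 201.5 176. ]] expected [579.4 202.1]
[259 179]
```

View pics/p1.png

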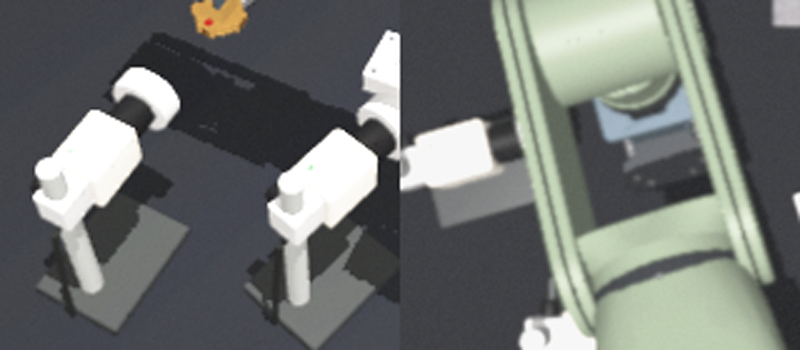

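In the side view the dot sits at (578.6,202.7) against an expected (579.4,202.1), so robot and camera agree to about 1 mm. The hub top reads 196.5 mm (expected 196). Averaging both views, the last move is about 21 mm towards the lens and 0.8 mm sideways, done slowly.

Request:
arm_command([
  {"delta_pos": [3,0.2,0],"roll": 0,"jaw": 5},
  {"delta_pos": [7,0.4,0],"roll": 0,"jaw": 5},
  {"delta_pos": [11,0.6,0],"roll": 0,"jaw": 5},
  {"delta_pos": [15,0.8,-0.2],"roll": 0,"jaw": 5},
  {"delta_pos": [18,0.8,-0.2],"roll": 0,"jaw": 5},
  {"delta_pos": [20,0.8,-0.2],"roll": 0,"jaw": 5},
  {"delta_pos": [21.2,0.8,-0.2],"roll": 0,"jaw": 5},
  {"delta_pos": [21.2,0.8,-0.2],"roll": 0,"jaw": 5},
  {"delta_pos": [21.2,0.8,-0.2],"roll": 0,"jaw": 5},
  {"delta_pos": [21.2,0.8,-0.2],"roll": 0,"jaw": 5},
  {"delta_pos": [21.2,0.8,-0.2],"roll": 0,"jaw": 5},
])

```text
time_s: 13.55
ee_pos: [580.6, 204.7, 173.8]
ee_rot: [-180.0, 0.0, 104.5]
force: [0.0, -0.2, -4.0]
gripper_width: 13.5
gripper_force: 60.0
```

```bash
python3 chk.py; python3 - <<'E'
# camera yaw / lens refinement, side view averaged
from h import *
np.set_printoptions(precision=2,suppress=True)
fs=[grab("side") for _ in range(6)]; f=fs[0]; zm=np.median([g["z_map"] for g in fs],0)
v,u=np.mgrid[0:400,0:640]
P=((rays(f,np.c_[u.ravel(),v.ravel()])*zm.ravel()[:,None]-f["t"])@f["R"])
im=f["img"].reshape(-1,3); q=np.radians(-75.5);ax=np.array([np.cos(q),np.sin(q)]);X=np.array([-ax[1],ax[0]])
Z=P[:,2]; near=np.linalg.norm(P[:,:2]-[540,360],axis=1)<120
post=P[near&(Z>223)&(Z<232)][:,:2].mean(0); s=(P[:,:2]-post)@ax; t=(P[:,:2]-post)@X
print("post",post)
m=near&(Z>190)&(Z<201)&(s>22)&(s<76)&(im.min(1)>200); print("body",cv2.minAreaRect(P[m][:,:2].astype(np.float32)),Z[m].mean())
m=near&(Z>145)&(s>120)&(s<150); pts=P[m]; from scipy.optimize import least_squares
r=least_squares(lambda p:np.hypot(t[m&(s>126)&(s<139)]-p[0],Z[m&(s>126)&(s<139)]-p[1])-31,[0,170],loss="soft_l1"); print("ring centre t,z",r.x)
b=near&(s>88)&(s<112)&(im.max(1)<130)&(Z>150); r=least_squares(lambda p:np.hypot(t[b]-p[0],Z[b]-p[1])-p[2],[0,170,20],loss="soft_l1"); print("barrel t,z,r",r.x,b.sum())
E
```

```text
13.55 [580.6 204.7 173.8] [-180.     0.   104.5] [ 0.  -0.2 -4. ] 13.450507645266283
side brass 256 [550.8 176.5 147.7] [604.2 233.6 206.9]
  hubtop 41 [572.  208.7 196.1] ((570.93603515625, 208.72874450683594), (38.72763442993164, 19.930089950561523), 63.283721923828125)
  y' range [-25.2 -12.4  27.2  28.1] x' [-28.6 -27.5  14.6  24.1]
  front pts 27 y' 26.377559053161328 slope deg 6.064203614351135
side dot 8 [575.3 224.3 178.2] [np.float64(267.5), np.float64(204.0)] on z176 [[576.9 223.2 176. ]] expected [575.7 223.6]
[250 181]
post [521.1  430.25]
body ((533.6856689453125, 382.9420166015625), (48.70365905761719, 53.74210739135742), 14.218704223632812) 196.28532834827237
ring centre t,z [  1.84 171.57]
barrel t,z,r [  1.71 171.77  18.8 ] 147
```

```bash
python3 - <<'E'
from m import *
from scipy.optimize import least_squares
q=np.radians(-75.5);ax=np.array([np.cos(q),np.sin(q)]);X=np.array([-ax[1],ax[0]])
def circ(P,im,post):
    Z=P[:,2]; near=np.linalg.norm(P[:,:2]-[540,360],axis=1)<120; s=(P[:,:2]-post)@ax; t=(P[:,:2]-post)@X
    for lo,hi,dark,R in((126,139,0,31),(88,110,1,None)):
        b=near&(s>lo)&(s<hi)&(Z>150)&(abs(t)<40)&((im.max(1)<130) if dark else (im.max(1)>0))
        r=least_squares(lambda p:np.hypot(t[b]-p[0],Z[b]-p[1])-(R or p[2]),[0,170,19],loss="soft_l1"); print(lo,b.sum(),r.x)
P=cloud(T).reshape(-1,3); circ(P,T["img"].reshape(-1,3),np.array([522.8,426.2]))
P=cloud(S).reshape(-1,3); circ(P,S["img"].reshape(-1,3),np.array([521.1,430.2]))
fs=[grab("side") for _ in range(8)]; f=fs[0]; f["z_map"]=np.mean([g["z_map"] for g in fs],0)
P=cloud(f).reshape(-1,3); hs=cv2.cvtColor(f["img"],cv2.COLOR_BGR2HSV).reshape(-1,3)
c=np.array([580.4,204.3]); Y=-ax; d=P[:,:2]-c; y=d@Y; x=d@X
br=(hs[:,0]>8)&(hs[:,0]<32)&(hs[:,1]>80)
m=br&(abs(x)<9.5)&(y>22)&(y<34)&(P[:,2]>160)&(P[:,2]<179)
v,u=np.mgrid[0:400,0:640]
for k in np.argwhere(m).ravel(): print("%d,%d x%.1f y%.1f z%.1f"%(u.ravel()[k],v.ravel()[k],x[k],y[k],P[k,2]),end="; ")
g=m&(P[:,2]<174); A=np.c_[x[g],P[g,2]-170,np.ones(g.sum())]; k=np.linalg.lstsq(A,y[g],rcond=None)[0]; print("\nfit slope deg",np.degrees(k[:2]),"y0",k[2],g.sum())
# hub front side face: z 182..193, y~14
m=br&(abs(x)<12)&(abs(y-14)<5)&(P[:,2]>182)&(P[:,2]<194); A=np.c_[x[m],P[m,2]-188,np.ones(m.sum())]; k=np.linalg.lstsq(A,y[m],rcond=None)[0]; print("hub face",np.degrees(k[:2]),k[2],m.sum())
E
```

```text
126 147 [  0.9 170.   19. ]
88 148 [  1.  171.3  18.3]
126 125 [  1.9 171.4  19. ]
88 135 [  1.7 172.   18.6]
264,203 x9.3 y22.4 z178.8; 264,204 x8.1 y24.4 z177.6; 263,205 x8.6 y28.2 z177.4; 264,205 x6.3 y27.1 z177.6; 266,205 x1.1 y25.6 z179.0; 264,206 x5.4 y28.7 z176.0; 265,206 x3.0 y27.9 z176.4; 266,206 x-0.1 y27.6 z177.9; 267,206 x-2.7 y26.9 z178.6; 268,206 x-5.0 y25.9 z178.9; 269,206 x-7.0 y24.5 z178.5; 270,206 x-8.8 y22.9 z177.9; 265,207 x2.8 y28.6 z173.4; 267,207 x-3.7 y28.7 z177.3; 268,207 x-6.0 y27.6 z177.4; 269,207 x-8.5 y26.9 z178.1; 265,208 x4.0 y27.9 z168.0; 266,208 x0.1 y28.7 z171.1; 267,208 x-2.8 y28.3 z172.4; 268,208 x-5.7 y27.9 z173.5; 269,208 x-8.4 y27.3 z174.5; 267,209 x-2.3 y28.4 z168.2; 269,209 x-8.2 y27.7 z170.9; 269,210 x-7.3 y27.2 z165.9; 
fit slope deg [3.8 4.8] y0 28.21284735691021 8
hub face [ 0.3 -0.1] 14.500213560101418 25
```

The hub face is square to the lens within 0.5° and the gap is about 60 mm by both views. The lens centre fits show a sideways error of 0.9 mm. I'll make that one trim and hold.

Request:
arm_command([
  {"delta_pos": [0,0.5,0],"roll": 0,"jaw": 5},
  {"delta_pos": [0,0.9,0],"roll": 0,"jaw": 5},
  {"delta_pos": [0,0.9,0],"roll": 0,"jaw": 5},
  {"delta_pos": [0,0.9,0],"roll": 0,"jaw": 5},
  {"delta_pos": [0,0.9,0],"roll": 0,"jaw": 5},
  {"delta_pos": [0,0.9,0],"roll": 0,"jaw": 5},
  {"delta_pos": [0,0.9,0],"roll": 0,"jaw": 5},
  {"delta_pos": [0,0.9,0],"roll": 0,"jaw": 5},
])

```text
time_s: 15.32
ee_pos: [581.4, 205.1, 173.8]
ee_rot: [-180.0, 0.0, 104.5]
force: [0.0, -0.4, -3.3]
gripper_width: 13.1
gripper_force: 60.0
```

```bash
python3 - <<'E'
from workcell import env
s=env.state();print(s["time_s"],s["ee_pos"],s["ee_rot"],s["qvel"],s["force"],s["gripper_force"])
print(env.job_done())
E
```

```text
15.3167 [581.38398141 205.13797158 173.81533313] [-1.79999346e+02  3.89674350e-03  1.04507688e+02] [ 0.04085894  0.0144999  -0.06911419 -0.00282143 -0.02284695  0.05496345] [ 0.01047742 -0.43889104 -3.33302421] 59.996186890639365
the job is handed in; nothing more can be done
None
```

I fitted the red-dot wheel down onto the arbor with its dot over the red line, drew both from the block, and handed the job in at 15.3 s with the arm holding the arbor upright and still, star face to the left-hand camera's lens — square within about 0.5° and about 60 mm from the glass by my measurements; no verdict came back.

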